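# Change the head of the bedside lamp

## Task

The modular bedside lamp is to get its flat slab-shaped head: pull the round globe head out of the stone lamp foot and put it away upright, fully down, in the empty middle well of the wooden storage block. Then take the slab head from the block, turn it until the splines of its plug mesh with the cross-shaped socket of the lamp foot, slide it fully home until its collar is flush on the socket, and keep pressing: a spring in the socket pushes it out again, so finish while still gripping the slab head and holding it down flush. Leave the candle-shaped spare head in its well and do not disturb or knock over the other things on the table.

Things in the scene. Friction and masses are not known exactly. Their poses are not given: they have to be found in the camera images.
- slab_grip (a point): The head to fit: an upright white slab 60 mm along its x, 24 mm along its y, 64 mm high, on a brass collar; at the start in an outer well of the block. About 140 g. This point is the slab's middle, 42 mm above the collar's underside and 32 mm below its top; z is up.
- slab_collar (a point): Centre of the underside of the slab head's collar (axes as slab_grip); it is 42 mm below slab_grip. The brass collar is 46 mm across, 10 mm high. The plug under every head's collar: four splines in a cross along the head's own x and y, 30 mm tip to tip, 6 mm thick, 20 mm long, and below them a round pilot 11 mm across that ends 30 mm below the collar's underside.
- globe_grip (a point): The head in the lamp foot at the start: white bulb-shaped globe 56 mm across (straight-sided over the middle 18 mm of its height), top 28 mm above this point, same collar and plug, about 140 g. This point is the globe's middle, 42 mm above the collar's underside. It starts with its collar 8 mm above the socket on the spring and may lean a little; pulled up it clears the socket after 22 mm.
- globe_collar (a point): Centre of the underside of the globe head's collar, 42 mm below globe_grip.
- candle_grip (a point): Spare head, to be left where it is: a white upright cylinder 32 mm across, 72 mm high, same collar, in the other outer well. This point lies 42 mm above its collar's underside, 40 mm below its top.
- lamp: The lamp foot, fixed: stone cylinder 92 mm across, 70 mm high, a square brass socket on top standing 1 mm higher. Origin at its underside's centre, z up. The socket's cross-shaped hole has 10 mm wide slots along the foot's own x and y, 36 mm tip to tip; any of four quarter turns fits. Unmeshed, a plug stops with only its pilot in the hole, collar 20 mm above the socket.
- socket (a point): Centre of the socket's top face, 71 mm above the table (axes as the lamp foot's). The head is home when its collar's underside is at this point.
- contact (a joint): Sprung contact in the socket: 0 when up, grows as a plug presses it down (m). The plug touches it when the collar is 8 mm above the socket, and a head that is home reads about 0.008. It pushes up with about 4 N at first and about 9 N at home.
- rack_hole0 (a point): Centre of the mouth of an outer well of the storage block: wood, fixed, 90 mm deep, 270 mm long along its own y, 50 mm high, three round wells 36 mm wide and 36 mm deep in a row along its y, 90 mm apart. A head is fully down when its collar rests on the block's top, its underside at the mouth. Axes as the block's.
- rack_hole1 (a point): Centre of the mouth of the middle well, empty at the start, 50 mm above the table.
- rack_hole2 (a point): Centre of the mouth of the other outer well.
- mug: Bystander: white mug, 76 mm across with a handle, 85 mm tall, beyond the lamp's left side. Origin at the centre of its underside.
- tumbler: Bystander: drinking glass, 68 mm across, 100 mm tall, behind the lamp. Origin at the centre of its underside.
- cream: Bystander: small amber jar of cream, 60 mm across, 45 mm tall, nearer the robot than lamp and block. Origin at the centre of its underside.
- spray: Bystander: slim bottle, 44 mm across, 120 mm tall, behind the block. Origin at the centre of its underside.
- specs_case: Bystander: grey spectacles case lying flat, 65 x 155 x 35 mm, nearer the robot than the block. Origin at the centre of its underside.
Things that resemble listed ones, but are neither listed nor needed, are in the scene too. Leave any green or orange look-alike of the part that bears slab_grip alone.

How it is judged (in metres and radians):
On the way, in this order (a step that is already met when the one before it is completed fails the run):
1. the globe head stands released, fully down in the middle well (distance between globe_collar and rack_hole1 below 0.009 m and z of globe_collar in the frame of rack_hole1 below 0.004 m and angle between globe_collar's own z axis and vertical below 0.1 rad and contact force between the fingers and globe below 0.2 N and linear speed of globe below 0.03 m/s), for 0.2 s.
2. the slab head is meshed and pressed home, flush on the socket (z of slab_collar in the frame of socket below 0.002 m and horizontal distance between slab_collar and socket below 0.004 m and (angle between the x axis of slab_collar and the x axis of lamp, either way round below 0.17 rad or angle between the x axis of slab_collar and the y axis of lamp, either way round below 0.17 rad) and angle between slab_collar's own z axis and vertical below 0.1 rad and value of joint contact above 0.0055 m and contact force between the fingers and slab above 1 N), for 0.2 s.
At the end, for the whole second after the job is handed in: Slab head gripped, at rest in the lamp foot: collar within 2 mm of the socket's top, 4 mm of its centre, splines along slots (0.17 rad), tilt < 0.1 rad, contact pressed > 5.5 mm. Globe head released in the middle well: collar within 9 mm of its mouth, at most 4 mm above, tilt < 0.1 rad (all of step 1 and all of step 2 and linear speed of slab below 0.02 m/s); the arm keeps its last pose, push and grip.
It fails at once if the candle head is moved over 15 mm (distance of candle_grip from where it was at the start of the episode above 0.015 m).
It fails at once if another thing on the table is pushed over 25 mm (distance of any of mug, tumbler, cream, spray, specs_case from where it was at the start of the episode above 0.025 m).
It fails at once if another thing on the table is tipped (angle between any of mug, tumbler, cream, spray, specs_case's own z axis and vertical above 0.4 rad).
It also fails if it takes over 64 s, if anything falls off the work surface, if the arm or the gripper's body presses on something with over 40 N, if the wrist force passes 120 N, or if a joint passes its speed limit or range.

## Robot

A 6-joint arm with a two-finger parallel gripper is mounted at the origin on the work surface. World frame = base frame: x ahead of the robot, y to its left, z up, the work surface at z = 0. Lengths are in mm, angles in degrees, forces in N, time in s.
With the tool pointing down it reaches from about 300 to 850 mm from the base axis. Payload 4.2 kg.
Tool frame: the origin (TCP) lies at the centre of the arm's flange, where the gripper is bolted on; the fingertips stand 191 mm ahead of it and the grasp point (between the pads) lies 172 mm ahead of it; z points along the fingers, y is the direction in which the jaws open and shut (so a half turn about z gives the same grasp; the last joint's range is limited). The gripper opens to 91 mm and grips with 3 to 60 N. Pads are 32 mm wide; open, the fingers measure 118 mm over their backs; the gripper's body (76 mm by 178 mm) begins 60 mm behind the grasp point.
Start: joints at [62.166, 18.312, 89.639, -0, 72.044, -1.146], TCP at [258.251, 513.741, 404.776] pointing down, gripper open.
Joint ranges: [-177.97, 177.97], [-48.28, 115.42], [12.27, 149.76], [-77.06, 257.06], [2.81, 150.46], [-146.56, 146.56]. Speed limits (degrees/s): [147.25, 147.25, 180, 180, 180, 180].

## Interface

Orientations are given as [roll, pitch, yaw] about the fixed x, y, z axes, in that order (R = Rz(yaw) Ry(pitch) Rx(roll)).
In Python, from workcell import status, vision, ticket gives the robot as it stands.
- The arm moves only by the shell command python3 -m jog 'ROWS' [FORCE]. ROWS is JSON, a list of rows, each a list of 7 numbers: the finger opening in m, from 0 to 0.0912, then the shift along the tool's x, y, z in m, then the turn, a rotation vector about the tool's x, y, z in rad. A call has 1 to 12 rows; each row shifts and turns the commanded pose from where the row before left it, along the tool's axes as they then stand; what a row does not reach is not made up. A row lasts 1/8 s, in which the tool goes at most 62.5 mm and 10.7 degrees, less where a joint would pass 70% of its speed; a pose out of reach is approached as far as the arm can. A call with a gripper value outside its range is refused whole. The fingers move at their own pace and stop on an object; FORCE is the grip in N (left out, the last holds). Time passes only in rows, so rows that do not move let the fingers close. It gives the time, the measured TCP pose, the force and the opening at its end, in the units of the state.
- status.state(): the state, without advancing time (a new reading comes with each control period).
- vision.grab_frame(name): name is "side" or "top" or "wrist"; returns a dict with "color" (384x512x3 uint8, blue, green, red), "depth" (384x512 float32, mm along the optical axis (not along the pixel's ray), 0 where there is no reading), "fov_y" (degrees; the focal length in pixels is half the picture's height over the tangent of half this angle, whatever the lens; pixels are square), "cx", "cy" (the principal point, pixels), "pose" (4x4, takes a point from camera to world coordinates). Camera axes: x right, y down, z forward; pixel columns grow to the right and rows downward; lengths in mm; the calibration is good to about 2 mm. A picture is of the moment at which its call begins.
- ticket.job_done(): hands the job in, once; it reports no verdict.
Trained networks look in the newest picture that a camera, given by its name, has taken for a name from the list of things; names that differ only in an ending like _2 or _b are one class to them, and where a whole thing is asked for, a point or a joint stands for the part that bears it (a point fixed in the world has none). Each returns a list of dicts, best first, with "p" (0 to 1); they miss things now and then, are a little off and sometimes report something else, mostly with a low value. They report only what shows in the picture. A call takes as long as a camera call. They do not tell look-alikes from the thing itself.
- vision.find_in(camera, label): "location" ([x, y, z] in mm, in world coordinates, good to about 4 mm: the middle of the surface that is visible of it).
- vision.silhouettes(camera, label): "pixels" (384x512 bool, what is visible of it).
The state is a dict: "time_s": time; "qpos": joint angles; "qvel": joint speeds; "effort": joint torques, N m; "ee_pos": TCP position; "ee_rot": TCP orientation; "force": force on the tool from outside, world axes, zero at the start; "torque": the same for the moment, N m; "gripper_width": finger opening in mm.
Only numpy, scipy, OpenCV 4.12 (cv2) and the standard library are available. Lean on these libraries where they do the work, as an engineer would, in place of code of your own. Each camera call takes 0.05 s, during which the arm holds its last target.

## Working session

There is one attempt and no reset: what is moved stays moved. The work goes in short steps, Python scripts to look and compute and a shell command to move; the robot and the scene stay as the last step left them, time stands still between calls to the robot, and variables do not carry over. Pictures are saved under pics/ and viewed, and the job is handed in when it is done.

```bash
ls; mkdir -p pics
python3 - <<'E'
from workcell import status, vision
import cv2,numpy as np
s=status.state();print(s)
for n in ["side","top","wrist"]:
    f=vision.grab_frame(n);cv2.imwrite(f"pics/a_{n}.png",f["color"]);print(n,f["fov_y"],f["cx"],f["cy"],np.round(f["pose"],3).tolist())
    np.savez(f"/tmp/a_{n}.npz",**f)
    for l in ["slab_grip","globe_grip","candle_grip","lamp","rack_hole1","mug","tumbler","cream","spray","specs_case"]:
        try: print(n,l,[(np.round(d["location"]).tolist(),round(d["p"],2)) for d in vision.find_in(n,l)])
        except Exception as e: print(l,e)
E
```

```text
pics
{'time_s': 0.0, 'qpos': array([ 6.21658264e+01,  1.83507333e+01,  8.97082739e+01,  1.46370348e-04,
        7.20434259e+01, -1.14578063e+00]), 'qvel': array([-0.15487319,  0.00374369, -0.00318886,  0.01354682,  0.04147905,
       -0.00812656]), 'effort': array([-1.22518661e-03, -4.12462234e+01, -2.31977892e+01,  7.24491267e-02,
        4.58446483e-02, -1.56133683e-04]), 'ee_pos': array([258.16807991, 513.58277237, 403.91642468]), 'ee_rot': array([-1.79897590e+02, -2.18741482e-03,  1.53311560e+02]), 'force': array([-0.42948614,  0.09770092,  0.14519916]), 'torque': array([-0.00200604,  0.01979721,  0.00086183]), 'gripper_width': 91.30690555606103}
side 49.20504045776582 250.78495107165347 187.0489013720704 [[0.979, -0.128, 0.158, 347.641], [-0.204, -0.644, 0.737, -894.705], [0.007, -0.754, -0.657, 915.711], [0.0, 0.0, 0.0, 1.0]]
side slab_grip [([564.0, -315.0, 99.0], 0.89), ([698.0, -270.0, 79.0], 0.87), ([442.0, -384.0, 93.0], 0.79), ([742.0, -183.0, 74.0], 0.65)]
side globe_grip [([559.0, 209.0, 127.0], 0.65)]
side candle_grip [([581.0, -139.0, 93.0], 0.76)]
side lamp [([556.0,
[... 801 characters left out ...]
([557.0, 209.0, 71.0], 0.69)]
top rack_hole1 [([570.0, -213.0, 48.0], 0.78)]
top mug [([465.0, 450.0, 32.0], 0.85), ([556.0, 209.0, 72.0], 0.33)]
top tumbler [([784.0, 246.0, 56.0], 0.72)]
top cream [([389.0, 41.0, 44.0], 0.92)]
top spray [([743.0, -166.0, 81.0], 0.52)]
top specs_case [([359.0, -211.0, 33.0], 0.77)]
wrist 58.89163688121721 257.0667304834636 188.43514237470316 [[0.45, 0.854, 0.262, 185.101], [0.893, -0.431, -0.13, 551.237], [0.002, 0.292, -0.956, 385.438], [0.0, 0.0, 0.0, 1.0]]
wrist slab_grip []
wrist globe_grip []
wrist candle_grip []
wrist lamp []
wrist rack_hole1 []
wrist mug [([432.0, 453.0, 58.0], 0.68)]
wrist tumbler []
wrist cream []
wrist spray []
wrist specs_case []
```

View pics/a_side.png

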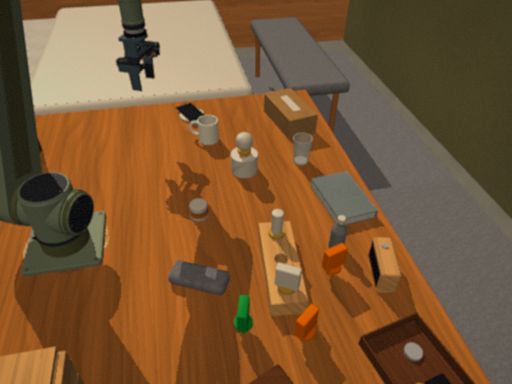

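View pics/a_top.png

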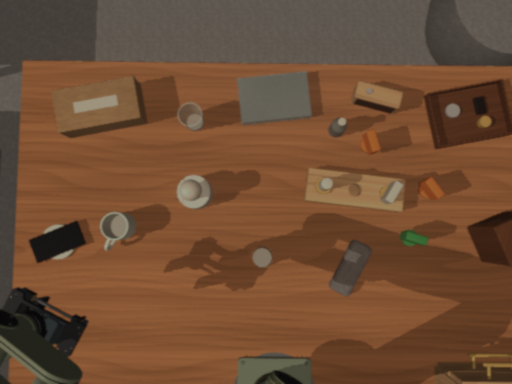

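View pics/a_wrist.png

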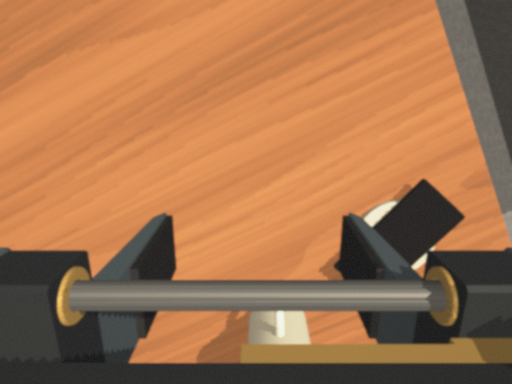

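The side view shows the globe on the lamp at (244,145), the candle at (277,222) and the white slab at (288,275) in the nearer well. The top view puts the globe at (190,188), the candle at (327,184), the empty well at (355,190) and the slab at (394,191). Next I'll take geometry from the depth image.

```bash
cat > h.py <<'E'
import numpy as np,cv2
def cloud(f):
    d=f["depth"].astype(float);h,w=d.shape
    fl=h/2/np.tan(np.radians(float(f["fov_y"]))/2)
    u,v=np.meshgrid(np.arange(w),np.arange(h))
    P=np.stack([(u-f["cx"])/fl*d,(v-f["cy"])/fl*d,d],-1)
    T=np.array(f["pose"]); W=P@T[:3,:3].T+T[:3,3]
    W[d<=0]=np.nan
    return W
def rect(W,c,r,z0,z1):
    m=(np.hypot(W[...,0]-c[0],W[...,1]-c[1])<r)&(W[...,2]>z0)&(W[...,2]<z1)
    return W[m],m
def summ(name,P):
    if len(P)<4: print(name,len(P));return
    r=cv2.minAreaRect(P[:,:2].astype(np.float32))
    (cx,cy),rad=cv2.minEnclosingCircle(P[:,:2].astype(np.float32))
    print(name,len(P),"mean",np.round(P.mean(0),1),"rect",np.round(r[0],1),np.round(r[1],1),round(r[2],1),"circ",round(cx,1),round(cy,1),round(rad,1),"z",np.round(np.percentile(P[:,2],[2,50,98]),1))
E
python3 - <<'E'
from h import *
f=dict(np.load("/tmp/a_top.npz"));W=cloud(f)
summ("globe",rect(W,(557,209),45,100,200)[0])
summ("lamp",rect(W,(557,209),70,60,85)[0])
summ("slab",rect(W,(564,-302),45,80,200)[0])
summ("slabtop",rect(W,(564,-302),45,115,200)[0])
summ("candle",rect(W,(585,-123),45,100,200)[0])
summ("block",rect(W,(570,-213),165,40,60)[0])
for n,c,r,a,b in [("mug",(465,450),60,30,110),("cream",(385,41),45,30,60),("case",(359,-211),100,20,60),("spray",(743,-166),30,60,140),("tumb",(780,240),50,40,120),("table",(450,100),60,-20,20)]: summ(n,rect(W,c,r,a,b)[0])
f=dict(np.load("/tmp/a_side.npz"));W=cloud(f)
summ("S slab",rect(W,(564,-302),45,70,200)[0])
summ("S globe",rect(W,(557,209),45,85,200)[0])
summ("S slabtop",rect(W,(564,-302),45,117,200)[0])
summ("S block",rect(W,(570,-213),165,40,60)[0])
E
```

```text
globe 373 mean [561.5 222.8 141.9] rect [562.5 224.5] [53.9 54.7] 77.7 circ 563.1 225.0 28.2 z [121.3 143.5 151.4]
lamp 505 mean [559.8 218.3  70.4] rect [562.6 224.9] [90.4 89.8] 74.9 circ 563.3 225.8 46.4 z [64.3 70.5 76.7]
slab 286 mean [ 563.9 -306.6  117.7] rect [ 564.5 -309.8] [24.8 59.9] 59.3 circ 564.3 -310.4 31.2 z [ 84.6 122.9 128.9]
slabtop 217 mean [ 564.6 -309.2  123.8] rect [ 564.7 -309.9] [24.7 59.4] 59.0 circ 565.2 -310.1 30.8 z [117.1 124.1 129. ]
candle 131 mean [ 583.3 -130.   129.5] rect [ 584.1 -131.3] [29.9 30.3] 42.4 circ 584.7 -132.2 16.4 z [102.5 131.4 138. ]
block 2574 mean [ 577.  -214.7   50.7] rect [ 580.6 -218.4] [275.9 239.7] 44.8 circ 571.7 -210.0 162.3 z [43.6 50.7 57.6]
mug 464 mean [461.5 436.9  65.9] rect [460.9 441.8] [75.3 93.8] 32.4 circ 454.1 441.7 51.4 z [32.2 69.8 89.1]
cream 290 mean [384.4  35.6  45.5] rect [384.5  35.7] [49.9 50. ] 0.6 circ 384.3 35.5 26.3 z [39.5 45.6 51.1]
case 1275 mean [ 358.1 -211.7   34.1] rect [ 357.5 -213.1] [ 66.4 155.4] 62.0 circ 358.5 -212.0 79.7 z [23.5 34.5 40.6]
spray 209 mean [ 745.8 -169.1   92.4] rect [ 747.2 -170.2] [41.9 34.6] 56.9 circ 750.6 -172.9 21.8 z [ 62.3  86.3 124.9]
tumb 353 mean [773.6 237.8  80.3] rect [769.3 234.7] [65.7 66.3] 82.7 circ 769.5 235.6 34.3 z [ 43.   85.4 104.2]
table 1370 mean [450.   99.9   0.5] rect [450.8 101.1] [117.5 117.8] 0.7 circ 450.0 100.1 59.9 z [-5.3  0.6  6.7]
S slab 536 mean [ 562.3 -316.1  106.1] rect [ 564.6 -310.2] [27.6 60.1] 56.3 circ 564.7 -309.7 30.9 z [ 71.9 110.8 125.5]
S globe 303 mean [560.2 212.5 124.4] rect [562.1 219.3] [47.2 52.1] 72.4 circ 562.2 224.1 28.2 z [ 86.5 129.7 148.6]
S slabtop 226 mean [ 564.2 -311.5  122.6] rect [ 565.1 -309.1] [27.4 59.6] 58.7 circ 564.9 -310.1 30.7 z [117.6 122.9 126.1]
S block 2168 mean [ 576.1 -234.6   49.6] rect [ 629.8 -225.7] [273.3 201.2] 83.8 circ 590.2 -221.0 147.9 z [41.9 49.4 58.7]
```

```bash
python3 -m jog '[[0.09,-0.05,-0.015,0,0,0,0],[0.09,-0.05,-0.015,0,0,0,0],[0.09,-0.05,-0.015,0,0,0,0],[0.09,-0.05,-0.015,0,0,0,0],[0.09,-0.05,-0.015,0,0,0,0],[0.09,-0.05,-0.015,0,0,0,0.1745],[0.09,0,0,0,0,0,0.1745],[0.09,0,0,0,0,0,0.1745],[0.09,0,0,0,0,0,0.1745],[0.09,0,0,0,0,0,0.1745],[0.09,0,0,0,0,0,0.1745],[0.09,0,0,0,0,0,0.1745]]' 20
cat >> h.py <<'E'
from scipy.spatial.transform import Rotation as Rn
def toolR(s):
    r=s["ee_rot"]; return Rn.from_euler("xyz",r,degrees=True)
def need(s,gp,yaw=None,down=True):
    """shift in tool frame (m) to bring grasp axis/TCP so that grasp point = gp, and yaw turn"""
    R=toolR(s).as_matrix(); cur=np.array(s["ee_pos"])+172*R[:,2]
    d=R.T@(np.array(gp)-cur)/1000
    out="grasp now %s shift tool %s"%(np.round(cur,1),np.round(d,4))
    if yaw is not None:
        T=Rn.from_euler("xyz",[180,0,yaw],degrees=True)
        out+=" turn %s"%np.round((toolR(s).inv()*T).as_rotvec(),3)
    print(out)
E
python3 - <<'E'
from workcell import status, vision
from h import *
s=status.state();print(s["time_s"],s["ee_rot"],s["gripper_width"])
need(s,(562.7,225,119),83.6)
E
```

```text
time_s: 3.15
ee_pos: [485.9, 298.6, 404.8]
ee_rot: [-180.0, -0.0, 83.0]
force: [0.7, 0.2, -0.1]
gripper_width: 89.6
3.15 [-1.79999530e+02 -3.01341522e-03  8.29891652e+01] 89.63243632725272
grasp now [485.9 298.6 232.8] shift tool [-0.0637  0.0852  0.1138] turn [-0.    -0.    -0.011]
```

```bash
python3 -m jog '[[0.09,-0.032,0.043,0,0,0,0],[0.09,-0.032,0.042,0,0,0,0],[0.09,0,0,0,0,0,0]]'
python3 - <<'E'
from workcell import status, vision
from h import *
f=vision.grab_frame("wrist");s=status.state();cv2.imwrite("pics/b.png",f["color"]);W=cloud(f)
summ("globe",rect(W,(563,225),45,90,200)[0])
summ("globetop",rect(W,(563,225),45,140,200)[0])
summ("globemid",rect(W,(563,225),45,110,130)[0])
summ("lamp",rect(W,(563,225),70,60,78)[0])
need(s,(562.7,225,119),83.6)
E
```

```text
time_s: 3.52
ee_pos: [564.9, 222.9, 404.4]
ee_rot: [180.0, 0.0, 83.1]
force: [-0.2, 0.5, -0.9]
gripper_width: 89.8
globe 4035 mean [566.2 234.8 142.3] rect [565.4 231.1] [52.4 55. ] 84.3 circ 565.4 229.6 27.9 z [118.5 144.2 149.3]
globetop 3033 mean [565.7 231.4 145.6] rect [565.7 229.6] [48.2 47.9] 85.8 circ 565.5 229.5 24.8 z [140.3 146.5 149.4]
globemid 236 mean [568.8 252.6 121.5] rect [565.  243.4] [55.4 27.2] 1.4 circ 565.3 231.1 27.8 z [112.2 121.8 129.8]
lamp 3378 mean [568.  247.6  70.4] rect [566.6 236.4] [77.1 90.9] 82.3 circ 565.5 229.4 46.0 z [68.3 70.5 72.1]
grasp now [563.6 224.1 232.4] shift tool [ 0.0008 -0.0009  0.1134] turn [-0.001 -0.    -0.008]
```

View pics/b.png

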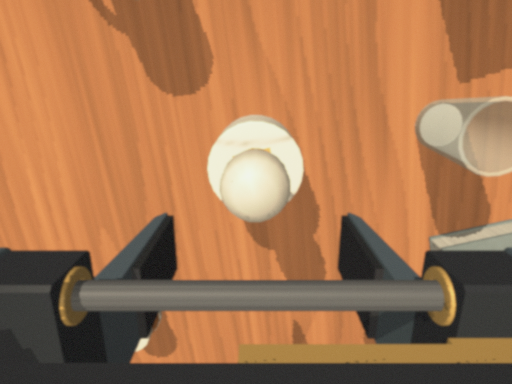

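Run:
```python
from workcell import status, vision
from h import *
f=vision.grab_frame("wrist");s=status.state();W=cloud(f)
for c in [(563,225)]:
 summ("globe",rect(W,c,45,90,200)[0])
 summ("globetop",rect(W,c,45,140,200)[0])
 summ("lamp",rect(W,c,70,60,78)[0])
print(s["ee_pos"],np.round(f["pose"][:3,3]-s["ee_pos"],1))
f=vision.grab_frame("top");W=cloud(f);print(np.nanmedian(W[180:200,170:180],axis=(0,1)))
```

```text
globe 4031 mean [566.1 234.8 142.3] rect [565.2 230.8] [54.8 52.7] 16.6 circ 565.6 229.5 27.9 z [119.3 144.2 149.4]
globetop 3031 mean [565.7 231.5 145.5] rect [565.5 229.5] [48.4 48.4] 52.2 circ 565.4 229.6 24.7 z [140.2 146.5 149.4]
lamp 3370 mean [567.7 247.5  70.5] rect [566.5 236.6] [76.8 91.1] 82.8 circ 565.5 229.5 45.8 z [68.4 70.6 72.1]
[562.91781933 224.87688056 404.48360786] [ 11.9  81.9 -19.4]
[533.58226652 197.4948243  512.77628422]
```

```bash
python3 -m jog '[[0.09,0.002,0.001,0.05,0,0,0],[0.09,0,0,0.04,0,0,0],[0.09,0,0,0.021,0,0,0],[0.09,0,0,0,0,0,0],[0.05,0,0,0,0,0,0],[0.05,0,0,0,0,0,0],[0.05,0,0,0,0,0,0],[0.05,0,0,0,0,0,0]]' 15
python3 - <<'E'
from workcell import status, vision
from h import *
f=vision.grab_frame("wrist");s=status.state();cv2.imwrite("pics/c.png",f["color"]);
print(s["gripper_width"],s["force"],s["ee_pos"],s["torque"])
E
```

```text
time_s: 4.68
ee_pos: [564.2, 227.0, 294.3]
ee_rot: [179.9, -0.0, 83.3]
force: [0.1, -0.1, 0.9]
gripper_width: 55.3
55.72809685215551 [-0.67572326  0.50567894  1.36661065] [564.1863019  226.99449709 294.28483279] [-0.0526202   0.05902426  0.02175253]
```

View pics/c.png

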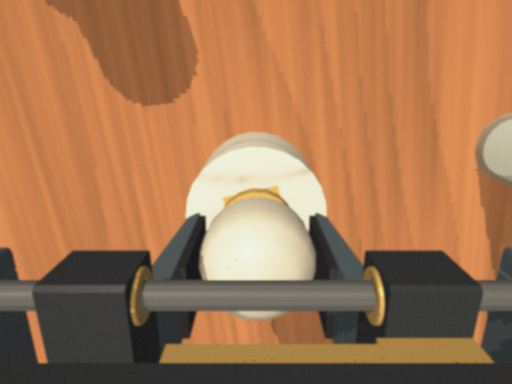

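The globe is gripped across its full diameter (55.7 mm), centred between the jaws at column 258. Now I'll lift it.

```bash
python3 -m jog '[[0.05,0,0,-0.01,0,0,0],[0.05,0,0,-0.015,0,0,0],[0.05,0,0,-0.025,0,0,0],[0.05,0,0,-0.04,0,0,0],[0.05,0,0,-0.04,0,0,0],[0.05,-0.055,0,0,0,0,0],[0.05,-0.055,0,0,0,0,0],[0.05,-0.055,0,0,0,0,0],[0.05,-0.055,0,0,0,0,0],[0.05,0,0,0,0,0,0]]' 25
python3 - <<'E'
from workcell import status, vision
from h import *
s=status.state();print(s["force"],s["ee_pos"],s["gripper_width"])
f=vision.grab_frame("wrist");cv2.imwrite("pics/d.png",f["color"]);np.savez("/tmp/d_wrist.npz",**f)
f=vision.grab_frame("top");cv2.imwrite("pics/d_top.png",f["color"]);np.savez("/tmp/d_top.npz",**f)
need(s,(574.5,-220.8,220),83.6)
W=cloud(f);summ("lamp",rect(W,(563,225),70,60,85)[0])
c=f["color"][150:230,150:230];cv2.imwrite("pics/d_topz.png",cv2.resize(c,None,fx=6,fy=6,interpolation=cv2.INTER_CUBIC))
E
```

```text
time_s: 5.98
ee_pos: [537.8, 5.5, 424.9]
ee_rot: [179.9, 0.0, 83.0]
force: [-0.0, 0.6, -1.8]
gripper_width: 55.3
[-0.0194719   0.60466698 -1.77252554] [537.83555489   5.45301629 424.94623381] 55.25553205606911
grasp now [538.    5.3 252.9] shift tool [-0.22    0.0636  0.0332] turn [ 0.001  0.001 -0.01 ]
lamp 809 mean [562.8 224.6  70.4] rect [563.7 225.6] [88.7 91. ] 1.2 circ 562.7 225.2 45.9 z [64.  70.5 75.8]
```

View pics/d.png

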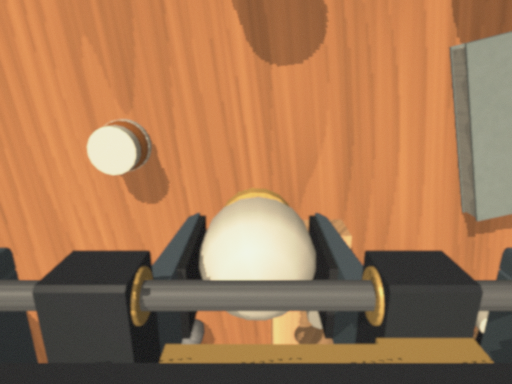

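View pics/d_topz.png

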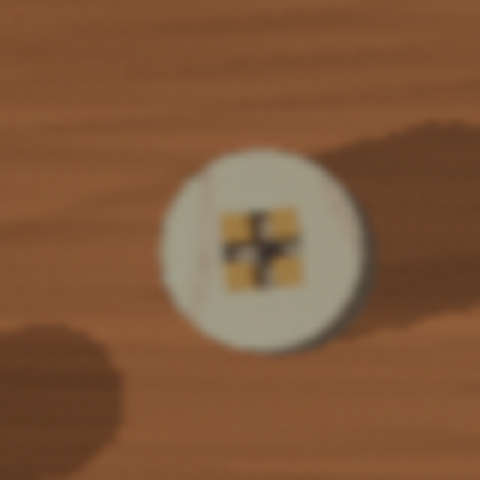

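```bash
python3 -m jog '[[0.05,-0.055,0.016,0,0,0,0],[0.05,-0.055,0.016,0,0,0,0],[0.05,-0.055,0.016,0,0,0,0],[0.05,-0.055,0.016,0,0,0,-0.01],[0.05,0,0,0,0,0,0],[0.05,0,0,0,0,0,0]]'
python3 - <<'E'
from workcell import status, vision
from h import *
f=vision.grab_frame("wrist");cv2.imwrite("pics/e.png",f["color"]);np.savez("/tmp/e_wrist.npz",**f)
s=status.state();print(s["force"],s["ee_pos"],s["gripper_width"])
W=cloud(f)
need(s,(574.5,-220.8,220),83.6)
summ("candle",rect(W,(585,-131),35,100,200)[0])
summ("slab",rect(W,(565,-310),45,80,150)[0])
summ("slabtop",rect(W,(565,-310),45,115,150)[0])
summ("well",rect(W,(575,-220),35,-20,44)[0])
summ("block",rect(W,(575,-220),160,46,54)[0])
E
```

```text
time_s: 6.82
ee_pos: [577.0, -216.2, 423.6]
ee_rot: [-180.0, -0.1, 84.0]
force: [0.7, 0.2, -1.1]
gripper_width: 55.4
[-0.31274696  0.35069542 -1.27243398] [ 576.87778346 -215.77141189  423.73578563] 55.097528483683206
grasp now [ 576.8 -215.6  251.7] shift tool [-0.0054 -0.0018  0.0317] turn [-0.    -0.001  0.007]
candle 1368 mean [ 587.1 -128.1  132.3] rect [ 587.3 -128. ] [30.8 30.9] 84.2 circ 587.1 -128.2 15.8 z [129.3 132.4 134.2]
slab 0
slabtop 0
well 802 mean [ 576.8 -223.7   19.2] rect [ 577.1 -220.8] [31.6 31.9] 41.4 circ 577.4 -218.0 18.0 z [13.2 14.9 42.3]
block 12149 mean [ 585.1 -163.1   50.6] rect [ 636.5 -182.3] [186.9 200.1] 83.9 circ 620.4 -180.4 125.0 z [48.9 50.7 52.3]
```

View pics/e.png

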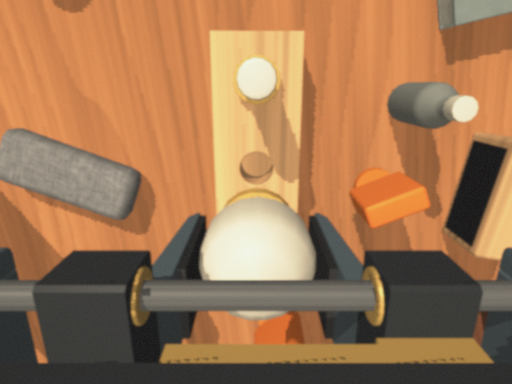

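Run:
```python
from h import *
f=dict(np.load("/tmp/e_wrist.npz"));W=cloud(f)
from scipy.optimize import least_squares
for a,b in [(225,290),(262,290),(240,262)]:
    P=rect(W,(577,-216),40,a,b)[0];summ("g",P)
P=rect(W,(577,-216),29,262,285)[0]
r=least_squares(lambda p:np.linalg.norm(P-p[:3],axis=1)-p[3],[577,-216,252,28],loss="soft_l1");print(r.x,r.cost,len(P))
# collar
P,m=rect(W,(577,-216),60,195,235);summ("collar",P)
v,u=np.where(m);print(u.min(),u.max(),v.min(),v.max())
```

```text
g 12552 mean [ 578.9 -202.2  269.4] rect [ 576.  -211.8] [52.6 71.5] 78.0 circ 577.4 -211.9 38.4 z [241.3 271.4 289.2]
g 9747 mean [ 578.9 -204.1  274.4] rect [ 580. -213.] [70.7 52.4] 4.6 circ 577.4 -211.9 38.4 z [262.8 274.  289.3]
g 2599 mean [ 579.1 -195.2  253.3] rect [ 578.1 -205.4] [39.  71.5] 84.1 circ 578.4 -203.1 36.1 z [241.5 254.2 261.8]
[ 578.24427382 -214.49779895  248.46101098   31.52569791] 2914.4472997147805 6987
collar 504 mean [ 580.  -194.7  217.8] rect [ 580.2 -198.1] [14.  65.8] 84.6 circ 580.2 -198.2 32.9 z [209.9 217.6 234.5]
196 319 188 226
```

Run:
```python
from h import *
from scipy.optimize import least_squares
f=dict(np.load("/tmp/e_wrist.npz"));W=cloud(f)
im=f["color"].astype(int)
hsv=cv2.cvtColor(f["color"],cv2.COLOR_BGR2HSV)
white=(hsv[...,2]>130)&(hsv[...,1]<80)
inside=np.zeros(white.shape,bool);inside[185:278,195:320]=1
m=white&inside&(W[...,2]>200)
P=W[m]
for a,b in [(243,250),(246,252),(250,255)]:
    Q=P[(P[:,2]>a)&(P[:,2]<b)]
    r=least_squares(lambda p:np.hypot(*(Q[:,:2]-p).T)-28,[577,-216],loss="soft_l1");print(a,b,len(Q),r.x,r.cost/len(Q))
# slices -> radius by height, joint center
Q=P[P[:,2]>275];print("top max z",np.percentile(P[:,2],99.5),summ("top",Q))
brass=(hsv[...,1]>110)&(hsv[...,2]>90)&inside&(W[...,2]>195)&(W[...,2]<235)
Q=W[brass];summ("brass",Q)
r=least_squares(lambda p:np.hypot(*(Q[:,:2]-p).T)-23,[577,-216],loss="soft_l1");print(r.x,r.cost/len(Q))
P,_=rect(W,(577,-220),35,-20,44)
P2,m=rect(W,(577,-218),40,46,54)
print(r.x)
# hole edge top points: pixels of block adjacent to hole
hole=((W[...,2]<44)&(np.hypot(W[...,0]-577,W[...,1]+218)<35)).astype(np.uint8)
ring=(cv2.dilate(hole,np.ones((3,3),np.uint8))>0)&m
Q=W[ring];r=least_squares(lambda p:np.hypot(*(Q[:,:2]-p).T)-18,[577,-218],loss="soft_l1");print("hole",r.x,r.cost/len(Q),len(Q))
```

```text
243 250 384 [ 578.44344666 -214.53542233] 0.019696331790460823
246 252 368 [ 578.43405211 -214.5456903 ] 0.021582358379636287
250 255 322 [ 578.44347234 -214.55576636] 0.02184693391240563
top 2019 mean [ 579.5 -204.5  276.8] rect [ 579.6 -203.3] [16.8 34.8] 83.6 circ 578.9 -210.4 17.4 z [275.1 276.8 278.3]
top max z 278.3665524732738 None
brass 475 mean [ 579.5 -194.4  217.1] rect [ 581.  -197.4] [12.8 64.1] 87.2 circ 581.0 -198.3 32.1 z [209.9 217.4 234.3]
[ 577.97567003 -214.71142491] 0.7140679243577412
[ 577.97567003 -214.71142491]
hole [ 577.54748536 -217.04609873] 0.10216007110417964 120
```

```bash
python3 -m jog '[[0.05,-0.0037,-0.0010,0.05,0,0,0],[0.05,0,0,0.05,0,0,0],[0.05,0,0,0.035,0,0,0],[0.05,0,0,0,0,0,0],[0.05,0,0,0,0,0,0]]'
python3 - <<'E'
from workcell import status, vision
from h import *
f=vision.grab_frame("wrist");cv2.imwrite("pics/f.png",f["color"]);np.savez("/tmp/f_wrist.npz",**f)
g=vision.grab_frame("side");cv2.imwrite("pics/f_side.png",cv2.resize(g["color"][180:330,200:360],None,fx=4,fy=4,interpolation=cv2.INTER_CUBIC))
s=status.state();print(s["force"],s["ee_pos"],s["gripper_width"])
W=cloud(f)
need(s,(575.4,-219.2,92),83.6)
E
```

```text
time_s: 7.5
ee_pos: [575.7, -220.1, 290.5]
ee_rot: [179.9, 0.0, 84.0]
force: [0.9, -0.1, -1.8]
gripper_width: 55.0
[-0.23299791 -0.23533062 -0.57157129] [ 575.68244744 -220.60579577  290.97400589] 55.31644046279155
grasp now [ 576.2 -220.8  119. ] shift tool [ 0.0015 -0.0011  0.027 ] turn [0.003 0.001 0.006]
```

View pics/f.png

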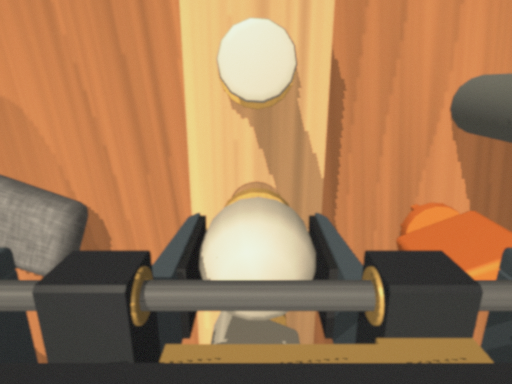

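View pics/f_side.png

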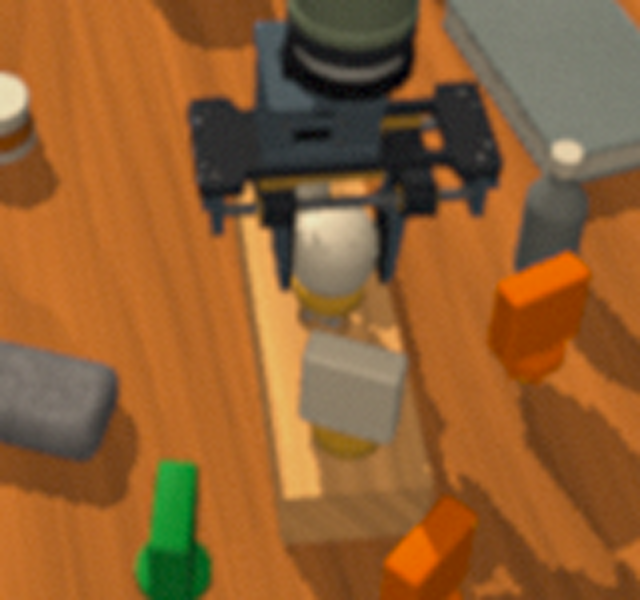

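```bash
python3 -m jog '[[0.05,0.0008,0,0.008,0,0,0],[0.05,0,0,0.008,0,0,0],[0.05,0,0,0.006,0,0,0],[0.05,0,0,0,0,0,0]]'
python3 - <<'E'
from workcell import status, vision
from h import *
f=vision.grab_frame("wrist");s=status.state();print(s["force"],s["ee_pos"],s["torque"])
need(s,(575.4,-219.2,92),83.6)
E
```

```text
time_s: 8.1
ee_pos: [575.1, -220.3, 266.3]
ee_rot: [-180.0, -0.0, 83.9]
force: [-0.2, -0.5, -1.3]
gripper_width: 55.4
[-0.08364913 -0.62252284 -1.41880454] [ 575.16241438 -220.2901017   266.41070436] [-0.04569079  0.09107914  0.00914989]
grasp now [ 575.1 -220.2   94.4] shift tool [0.0011 0.0002 0.0024] turn [-0.    -0.     0.005]
```

```bash
python3 -m jog '[[0.05,0,0,0.002,0,0,0],[0.05,0,0,0.001,0,0,0],[0.05,0,0,0,0,0,0]]'
```

```text
time_s: 8.52
ee_pos: [575.2, -220.3, 265.6]
ee_rot: [179.9, 0.0, 83.9]
force: [-2.9, 1.7, 8.5]
gripper_width: 55.0
```

```bash
python3 -m jog '[[0.075,0,0,0,0,0,0],[0.075,0,0,0,0,0,0],[0.085,0,0,0,0,0,0],[0.085,0,0,-0.02,0,0,0],[0.085,0,0,-0.05,0,0,0],[0.085,0,0,-0.06,0,0,0],[0.085,0,0,0,0,0,0]]'
python3 - <<'E'
from workcell import status, vision
from h import *
f=vision.grab_frame("wrist");cv2.imwrite("pics/g.png",f["color"]);np.savez("/tmp/g_wrist.npz",**f)
W=cloud(f)
summ("globe",rect(W,(577,-218),40,80,140)[0])
summ("candle",rect(W,(585,-131),35,100,200)[0])
f=vision.grab_frame("side");W=cloud(f);summ("S globe",rect(W,(575,-220),35,80,140)[0])
cv2.imwrite("pics/g_side.png",cv2.resize(f["color"][180:330,200:360],None,fx=4,fy=4,interpolation=cv2.INTER_CUBIC))
f=vision.grab_frame("top");cv2.imwrite("pics/g_top.png",f["color"])
s=status.state();print(s["ee_pos"],s["time_s"]); need(s,(565.5,-309,92),149)
E
```

```text
time_s: 9.4
ee_pos: [576.1, -220.5, 399.3]
ee_rot: [179.4, 0.2, 83.9]
force: [-0.4, 0.4, 0.1]
gripper_width: 84.9
globe 3396 mean [ 577.4 -212.9  113.6] rect [ 576.5 -216.6] [52.6 54.6] 85.6 circ 576.9 -217.9 27.9 z [ 90.4 115.3 120.6]
candle 1688 mean [ 587.1 -128.2  132.3] rect [ 587.  -128.2] [31.2 31. ] 37.9 circ 587.0 -128.3 15.9 z [129.2 132.5 134.1]
S globe 416 mean [ 570.4 -231.4  107.1] rect [ 572.5 -222.7] [52.2 54.1] 23.9 circ 573.0 -222.4 28.1 z [ 83.1 110.  120.1]
[ 574.90256615 -220.08743568  392.66978857] 9.55
grasp now [ 574.6 -220.   220.7] shift tool [-0.0896  0.0006  0.1286] turn [-1.000e-03 -2.000e-03 -1.136e+00]
```

View pics/g.png

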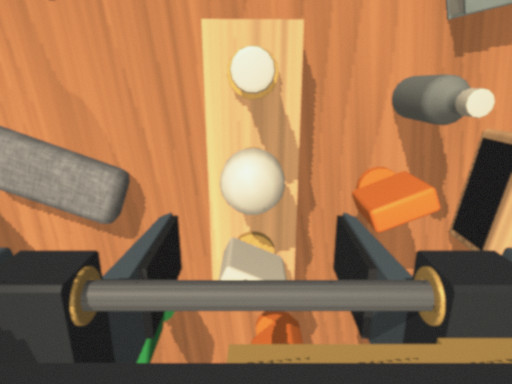

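View pics/g_side.png

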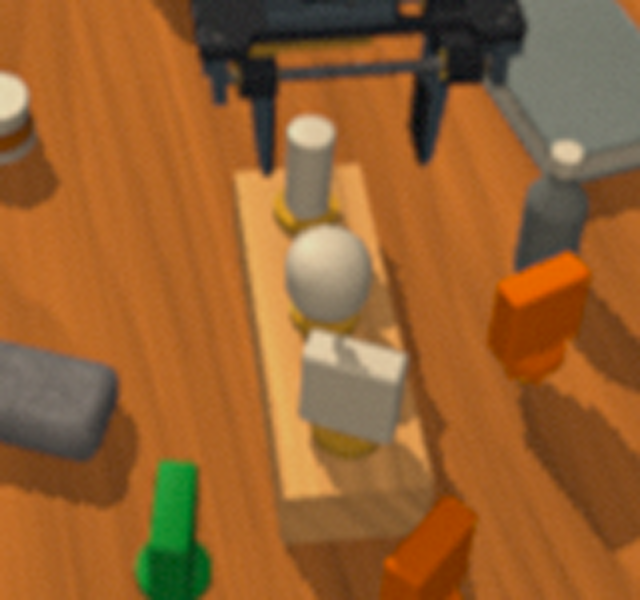

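```bash
python3 -m jog '[[0.065,-0.044,0.0006,0,0,0,-0.163],[0.065,0,0,0,0,0,-0.163],[0.065,0,0,0,0,0,-0.163],[0.065,0,0,0,0,0,-0.163],[0.065,0,0,0,0,0,-0.163],[0.065,0,0,0,0,0,-0.163],[0.065,0,0,0,0,0,-0.158],[0.065,0,0,0,0,0,0]]'
python3 - <<'E'
from workcell import status
from h import *
s=status.state();print(s["qpos"]); need(s,(566,-308.3,92),149)
E
```

```text
time_s: 10.55
ee_pos: [571.0, -264.0, 391.6]
ee_rot: [-180.0, -0.2, 148.9]
force: [0.5, -0.0, -0.3]
gripper_width: 64.9
[-2.58616470e+01  2.37104005e+01  8.32375406e+01  8.63529692e-03
  7.32724266e+01 -8.47410071e+01]
grasp now [ 570.4 -263.7  219.6] shift tool [-0.0198 -0.0405  0.1276] turn [-0.    -0.004 -0.002]
```

```bash
python3 -m jog '[[0.065,-0.0198,-0.0405,0,0,0,0],[0.065,0,0,0,0,0,0],[0.065,0,0,0,0,0,0]]'
python3 - <<'E'
from workcell import status,vision
from h import *
f=vision.grab_frame("wrist");cv2.imwrite("pics/i.png",f["color"]);np.savez("/tmp/i_wrist.npz",**f)
W=cloud(f)
summ("slabtop",rect(W,(567,-306),40,118,140)[0])
summ("slab",rect(W,(567,-306),40,80,140)[0])
s=status.state(); need(s,(566,-308.3,92),149)
E
```

```text
time_s: 10.92
ee_pos: [567.1, -308.8, 392.8]
ee_rot: [180.0, -0.1, 148.9]
force: [-0.6, 0.6, -0.2]
gripper_width: 65.1
slabtop 2243 mean [ 565.5 -305.8  124.1] rect [ 567.1 -306.7] [24.  59.7] 59.3 circ 566.9 -306.7 30.4 z [120.6 124.3 125.9]
slab 2484 mean [ 563.2 -304.4  121.8] rect [ 567.  -306.7] [24.  59.8] 59.3 circ 566.8 -306.7 30.5 z [ 88.9 124.2 125.9]
grasp now [ 567.  -308.2  221. ] shift tool [ 0.0006 -0.0007  0.129 ] turn [ 0.001 -0.002 -0.001]
```

View pics/i.png

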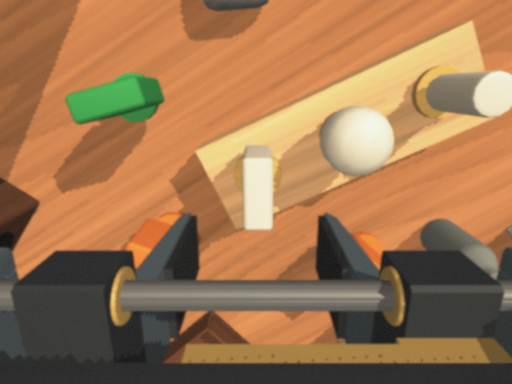

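```bash
python3 -m jog '[[0.065,0.0005,0,0.05,0,0,0],[0.065,0,0,0.05,0,0,0],[0.065,0,0,0.028,0,0,0],[0.065,0,0,0,0,0,0],[0.02,0,0,0,0,0,0],[0.02,0,0,0,0,0,0],[0.02,0,0,0,0,0,0],[0.02,0,0,0,0,0,0],[0.02,0,0,0,0,0,0]]' 30
python3 - <<'E'
from workcell import status,vision
from h import *
f=vision.grab_frame("wrist");cv2.imwrite("pics/j.png",f["color"])
s=status.state(); print(s["force"],s["torque"],s["gripper_width"]);need(s,(566,-308.3,92),149)
E
```

```text
time_s: 12.1
ee_pos: [566.8, -308.7, 266.2]
ee_rot: [180.0, 0.0, 149.0]
force: [0.3, 0.4, 2.0]
gripper_width: 24.1
[0.16829146 1.34441894 2.08807124] [0.08453587 0.06589402 0.03978007] 23.428205926985918
grasp now [ 566.9 -308.7   94.2] shift tool [ 0.001  -0.0001  0.0022] turn [ 0.     0.001 -0.   ]
```

View pics/j.png

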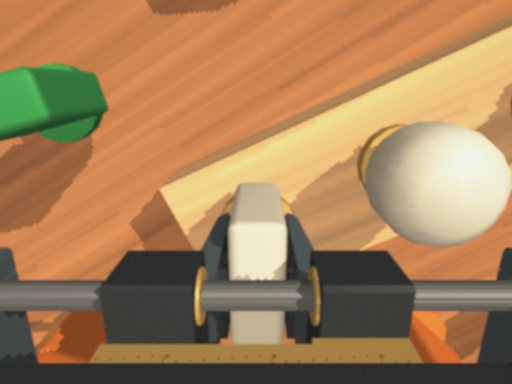

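```bash
python3 -m jog '[[0.02,0,0,-0.01,0,0,0],[0.02,0,0,-0.02,0,0,0],[0.02,0,0,-0.04,0,0,0],[0.02,0,0,-0.04,0,0,0],[0.02,0,0,-0.035,0,0,0],[0.02,0,0,0,0,0,0]]' 40
python3 - <<'E'
from workcell import status
from h import *
s=status.state(); print(s["force"],s["gripper_width"]);need(s,(540,90,240),149);need(s,(564,227,240),149)
E
```

```text
time_s: 12.9
ee_pos: [567.0, -308.9, 414.3]
ee_rot: [180.0, 0.4, 149.0]
force: [-0.1, 0.4, -1.5]
gripper_width: 23.6
[-0.06219858  0.42862779 -1.5107608 ] 23.61956733662068
grasp now [ 568.  -309.4  242.3] shift tool [0.2299 0.3279 0.0007] turn [ 0.     0.007 -0.   ]
grasp now [ 568.  -309.4  242.3] shift tool [2.799e-01 4.577e-01 4.000e-04] turn [ 0.     0.007 -0.   ]
```

```bash
python3 -m jog '[[0.02,0.028,0.0458,0,0,0,0],[0.02,0.028,0.0458,0,0,0,0],[0.02,0.028,0.0458,0,0,0,0],[0.02,0.028,0.0458,0,0,0,0],[0.02,0.028,0.0458,0,0,0,0],[0.02,0.028,0.0458,0,0,0,0],[0.02,0.028,0.0458,0,0,0,0],[0.02,0.028,0.0458,0,0,0,0],[0.02,0.028,0.0458,0,0,0,0],[0.02,0.028,0.0458,0,0,0,0],[0.02,0,0,0,0,0,-0.16],[0.02,0,0,0,0,0,-0.16]]'
python3 -m jog '[[0.02,0,0,0,0,0,-0.16],[0.02,0,0,0,0,0,-0.16],[0.02,0,0,0,0,0,0]]'
python3 - <<'E'
from workcell import status,vision
from h import *
f=vision.grab_frame("wrist");cv2.imwrite("pics/k.png",f["color"]);np.savez("/tmp/k_wrist.npz",**f)
s=status.state(); print(s["qpos"],s["force"],s["gripper_width"]);need(s,(564,227,240),186)
W=cloud(f);summ("lamp",rect(W,(564,227),70,60,78)[0])
E
```

```text
time_s: 14.4
ee_pos: [562.3, 229.0, 408.5]
ee_rot: [-179.9, -0.2, 167.7]
force: [0.1, 0.5, -1.7]
gripper_width: 24.0
time_s: 14.78
ee_pos: [562.5, 228.0, 409.1]
ee_rot: [-180.0, -0.2, -174.5]
force: [0.1, 0.6, -0.5]
gripper_width: 23.5
[ 2.09752197e+01  2.11045009e+01  8.47573920e+01  3.26047304e-03
  7.42851314e+01 -7.45241939e+01] [ 0.16081536 -0.40688329 -1.56342997] 23.924159724946612
grasp now [562.2 227.9 237.3] shift tool [-0.0017 -0.001  -0.0027] turn [-0.001 -0.002 -0.009]
lamp 4538 mean [552.2 228.6  70.6] rect [557.  229.4] [75.9 91.1] 4.8 circ 564.9 229.8 45.9 z [65.4 70.7 72.4]
```

View pics/k.png

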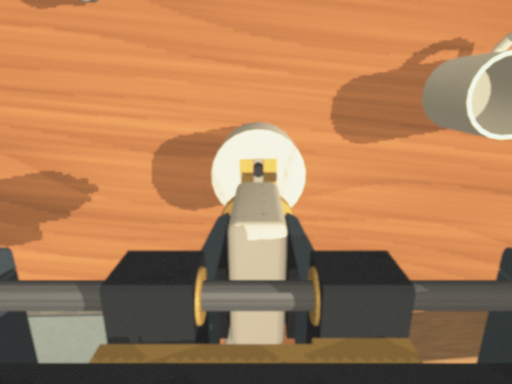

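Run:
```python
from h import *
from workcell import status
from scipy.optimize import least_squares
f=dict(np.load("/tmp/k_wrist.npz"));W=cloud(f);s=status.state()
R=toolR(s).as_matrix();tcp=np.array([562.3,227.9,409.1])
L=(W-tcp)@R   # tool coords
hsv=cv2.cvtColor(f["color"],cv2.COLOR_BGR2HSV)
m=np.zeros(hsv.shape[:2],bool);m[180:280,228:290]=1
m&=(hsv[...,1]<90)&(hsv[...,2]>110)&(L[...,2]<215)
P=L[m];print("slab n",len(P))
for z0 in range(136,206,6):
    Q=P[(P[:,2]>z0)&(P[:,2]<z0+6)]
    if len(Q)>10: print(z0,len(Q),"x med/max",np.round([np.median(Q[:,0]),np.percentile(Q[:,0],97)],1),"y",np.round(np.percentile(Q[:,1],[3,97]),1))
b=np.zeros(hsv.shape[:2],bool);b[195:225,220:300]=1
b&=(hsv[...,1]>110)&(L[...,2]<230)&(L[...,2]>190)
Q=L[b];print("collar",len(Q),np.round(Q.mean(0),1),np.round(Q.min(0),1),np.round(Q.max(0),1))
if len(Q)>10:
    Q=Q[(Q[:,2]>202)]
    r=least_squares(lambda p:np.hypot(*(Q[:,:2]-p).T)-23,[0,0],loss="soft_l1");print(r.x,r.cost/len(Q))
# lamp in tool coords: circle edge fit
lm=(L[...,2]>334)&(L[...,2]<342)&(np.hypot(L[...,0],L[...,1])<60)
hull=cv2.convexHull(L[lm][:,:2].astype(np.float32))[:,0]
r=least_squares(lambda p:np.hypot(*(hull-p).T)-46,[0,0],loss="cauchy");print("lamp tool",r.x, r.cost/len(hull))
# socket brass
hv=(hsv[...,1]>130)&(hsv[...,2]>120)
v,u=np.where(lm&hv);
sel=(v>150)&(v<200);print("sock px",u[sel].min(),u[sel].max(),v[sel].min(),v[sel].max())
S=L[v[sel],u[sel]];print("socket tool",S.min(0),S.max(0),cv2.minAreaRect(S[:,:2].astype(np.float32)))
cv2.imwrite("pics/k_z.png",cv2.resize(f["color"][115:235,200:320],None,fx=5,fy=5,interpolation=cv2.INTER_CUBIC))
```

```text
slab n 5259
136 1948 x med/max [17.  27.3] y [-8.6  9.6]
142 1570 x med/max [23.7 30. ] y [-11.3  11.7]
148 283 x med/max [29.8 30.2] y [-11.  11.]
154 271 x med/max [29.8 30.3] y [-10.9  11.2]
160 219 x med/max [29.8 30.2] y [-10.2  10.8]
166 188 x med/max [29.8 30.2] y [-10.3  10.5]
172 192 x med/max [29.8 30.2] y [-10.6  11. ]
178 162 x med/max [29.8 30.2] y [-10.7  11.3]
184 158 x med/max [29.8 30.1] y [-10.7  12.1]
190 132 x med/max [29.8 30.2] y [-10.   11.1]
196 116 x med/max [29.8 30.2] y [-9.9 11.3]
collar 185 [ 12.9   0.5 206.4] [  5.9 -21.6 204. ] [ 17.6  22.  214.6]
[-1.96847876  0.47428973] 0.46321638662840414
lamp tool [-3.98099249  1.84945302] 0.10934301573362186
sock px 241 274 160 181
socket tool [ -8.67955458 -14.97296251 335.49170775] [ 13.183438    17.02356218 341.56763255] ((2.1037425994873047, 0.9756898880004883), (31.858722686767578, 21.910419464111328), 89.34750366210938)
```

View pics/k_z.png

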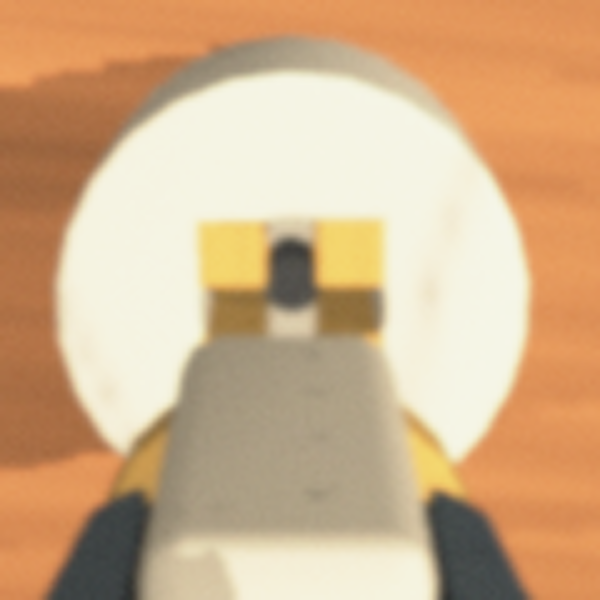

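```bash
python3 -m jog '[[0.02,-0.0028,0.0003,0.04,0,0,0],[0.02,0,0,0.04,0,0,0],[0.02,0,0,0.005,0,0,0],[0.02,0,0,0,0,0,0],[0.02,0,0,0,0,0,0]]'
cat > m.py <<'E'
from h import *
from workcell import status,vision
from scipy.optimize import least_squares
import sys
name=sys.argv[1]
f=vision.grab_frame("wrist");s=status.state()
cv2.imwrite(f"pics/{name}.png",f["color"]);np.savez(f"/tmp/{name}.npz",**f)
g=vision.grab_frame("side");np.savez(f"/tmp/{name}_side.npz",**g)
cv2.imwrite(f"pics/{name}_side.png",cv2.resize(g["color"][95:195,190:300],None,fx=6,fy=6,interpolation=cv2.INTER_CUBIC))
t=vision.grab_frame("top");np.savez(f"/tmp/{name}_top.npz",**t)
print(s["time_s"],"tcp",np.round(s["ee_pos"],1),np.round(s["ee_rot"],1),"F",np.round(s["force"],1),"T",np.round(s["torque"],2),s["gripper_width"])
W=cloud(f);R=toolR(s).as_matrix();L=(W-s["ee_pos"])@R
hsv=cv2.cvtColor(f["color"],cv2.COLOR_BGR2HSV)
zt=s["ee_pos"][2]-71
lm=(abs(L[...,2]-zt)<4)&(np.hypot(L[...,0],L[...,1])<60)
hull=cv2.convexHull(L[lm][:,:2].astype(np.float32))[:,0]
r=least_squares(lambda p:np.hypot(*(hull-p).T)-46,[0,0],loss="cauchy");print("lamp tool",r.x,r.cost/len(hull))
b=np.zeros(hsv.shape[:2],bool);b[190:230,215:305]=1
b&=(hsv[...,1]>110)&(L[...,2]<220)&(L[...,2]>195)
Q=L[b];print("collar",len(Q),np.round(Q.min(0),1),np.round(Q.max(0),1),np.round(np.median(Q[:,2]),1))
r=least_squares(lambda p:np.hypot(*(Q[:,:2]-p).T)-23,[0,0],loss="soft_l1");print("collar c",r.x,r.cost/len(Q))
m=np.zeros(b.shape,bool);m[180:280,228:290]=1
m&=(hsv[...,1]<90)&(hsv[...,2]>110)&(L[...,2]<198)&(L[...,2]>148)
P=L[m];print("slab end x",np.median(P[:,0]),"y",np.percentile(P[:,1],[3,97]))
E
python3 m.py l
```

```text
time_s: 15.45
ee_pos: [566.1, 228.9, 327.7]
ee_rot: [179.9, 0.2, -174.4]
force: [-0.1, -1.4, -0.7]
gripper_width: 23.6
15.5 tcp [566.  228.8 327.6] [ 179.9    0.2 -174.4] F [ 0.2  0.9 -1.7] T [ 0.08  0.02 -0.02] 23.782456273706483
lamp tool [1.57583822 0.31551301] 0.037280414569184815
collar 176 [  9.1 -20.1 203.8] [ 18.4  20.2 212.5] 205.8
collar c [-1.93894452  0.41288624] 0.49040357888733666
slab end x 29.838042855432278 y [-10.48097214  11.00810732]
```

View pics/l.png

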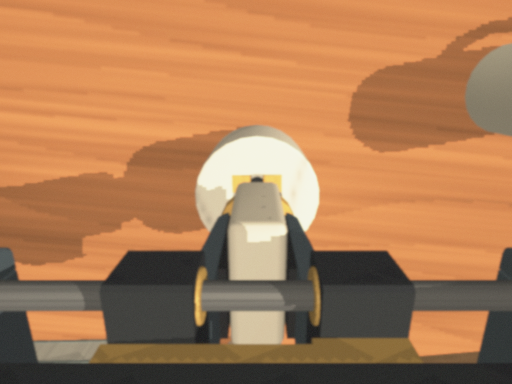

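View pics/l_side.png

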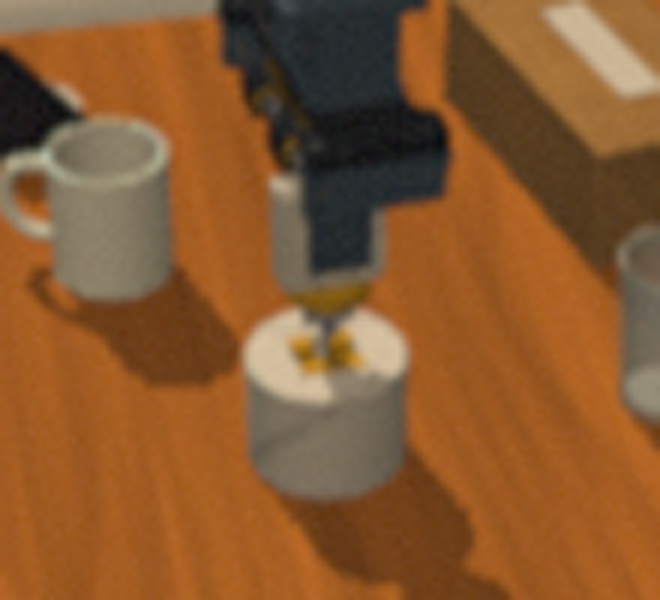

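Run:
```python
from h import *
from scipy.optimize import least_squares
f=dict(np.load("/tmp/l_side.npz"));W=cloud(f);hsv=cv2.cvtColor(f["color"],cv2.COLOR_BGR2HSV)
P=rect(W,(564,227),55,66,75)[0];hull=cv2.convexHull(P[:,:2].astype(np.float32))[:,0]
r=least_squares(lambda p:np.hypot(*(hull-p).T)-46,[564,227],loss="cauchy");print("lamp top",r.x,r.cost/len(hull))
brass=(hsv[...,1]>110)
reg=np.hypot(W[...,0]-564,W[...,1]-225)<40
m=reg&(W[...,2]>108)&(W[...,2]<119)
Q=W[m];summ("collar",Q);
r=least_squares(lambda p:np.hypot(*(Q[:,:2]-p).T)-23,[564,227],loss="soft_l1");print("collar",r.x,r.cost/len(Q))
m=reg&(W[...,2]>82)&(W[...,2]<104);summ("plug",W[m])
v,u=np.where(m);print(sorted(zip(v,u))[:30])
f=dict(np.load("/tmp/l_top.npz"));W=cloud(f)
P=rect(W,(564,227),55,64,77)[0];hull=cv2.convexHull(P[:,:2].astype(np.float32))[:,0]
cv2.imwrite("pics/l_topz.png",cv2.resize(f["color"][150:230,150:230],None,fx=6,fy=6,interpolation=cv2.INTER_CUBIC))
```

```text
lamp top [562.94119295 225.47288881] 0.33503543926164164
collar 30 mean [562.2 211.3 115.1] rect [562.1 212.7] [21.8 38.6] 88.8 circ 562.2 217.7 19.9 z [110.1 115.3 118.7]
collar [564.59617399 229.28551198] 1.9342309885942146
plug 22 mean [562.  220.6  95.7] rect [563.2 225. ] [20.1 23.4] 56.7 circ 564.1 223.8 14.1 z [ 89.4  95.3 101.3]
[(np.int64(147), np.int64(240)), (np.int64(147), np.int64(248)), (np.int64(148), np.int64(240)), (np.int64(148), np.int64(241)), (np.int64(148), np.int64(242)), (np.int64(148), np.int64(243)), (np.int64(148), np.int64(244)), (np.int64(148), np.int64(245)), (np.int64(148), np.int64(246)), (np.int64(148), np.int64(247)), (np.int64(148), np.int64(248)), (np.int64(149), np.int64(240)), (np.int64(149), np.int64(241)), (np.int64(149), np.int64(242)), (np.int64(149), np.int64(243)), (np.int64(149), np.int64(244)), (np.int64(149), np.int64(245)), (np.int64(149), np.int64(246)), (np.int64(150), np.int64(243)), (np.int64(150), np.int64(244)), (np.int64(150), np.int64(245)), (np.int64(150), np.int64(246))]
```

View pics/l_topz.png

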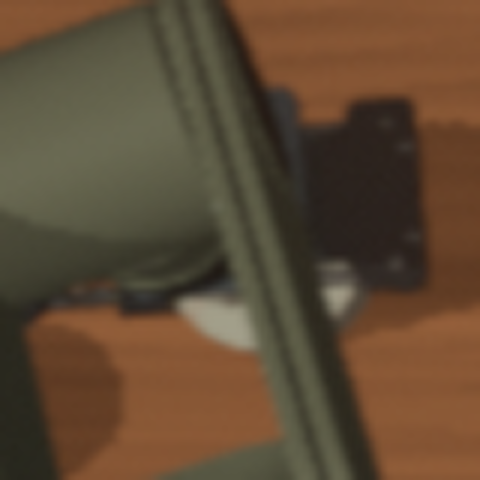

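```bash
python3 -m jog '[[0.02,0.0018,-0.0006,0.005,0,0,0],[0.02,0,0,0.006,0,0,0],[0.02,0,0,0.005,0,0,0],[0.02,0,0,0,0,0,0],[0.02,0,0,0,0,0,0]]'; python3 m.py n
```

```text
time_s: 16.23
ee_pos: [563.9, 227.9, 309.7]
ee_rot: [-180.0, -0.0, -174.3]
force: [-0.2, 0.3, -2.2]
gripper_width: 24.2
16.275 tcp [563.9 227.9 309.8] [ 180.     0.  -174.3] F [ 0.8 -0.5 -1.3] T [0.07 0.04 0.04] 23.883064052986345
lamp tool [-1.3701512   1.24371439] 0.09593869980410653
collar 186 [  8.9 -20.2 203.9] [ 17.9  20.8 213.9] 205.8
collar c [-1.67666011  0.35170954] 0.4674847719645399
slab end x 29.984596980360678 y [-10.58289996  10.92717011]
```

View pics/n_side.png

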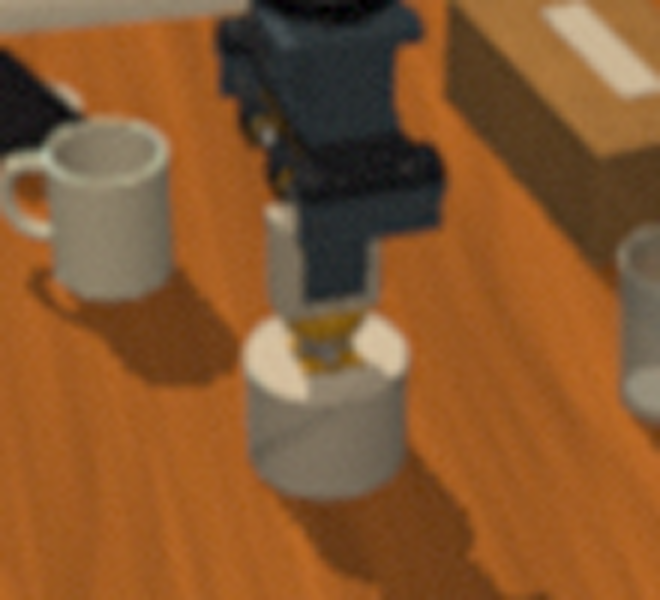

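```bash
python3 -m jog '[[0.02,-0.0005,0.0005,0.002,0,0,0],[0.02,0,0,0.003,0,0,0],[0.02,0,0,0.003,0,0,0],[0.02,0,0,0,0,0,0]]'
```

```text
time_s: 16.88
ee_pos: [564.2, 228.4, 301.3]
ee_rot: [-180.0, -0.0, -174.3]
force: [-0.3, 0.5, -2.2]
gripper_width: 23.8
```

```bash
python3 -m jog '[[0.02,0,0,0.003,0,0,0],[0.02,0,0,0.003,0,0,0],[0.02,0,0,0.002,0,0,0],[0.02,0,0,0,0,0,0]]'; python3 m.py o
```

```text
time_s: 17.38
ee_pos: [564.3, 228.5, 294.2]
ee_rot: [180.0, 0.0, -174.3]
force: [-1.1, -0.2, 3.1]
gripper_width: 24.0
17.425 tcp [564.3 228.4 294.3] [ 180.     0.  -174.3] F [-1.2  0.1  2.9] T [-0.06  0.36 -0.  ] 23.671540072357857
lamp tool [-0.98099602  0.84416657] 0.08496476908488029
collar 187 [  9.1 -20.1 204. ] [ 18.5  20.2 214.2] 205.9
collar c [-1.6717138   0.34691157] 0.48773778836361115
slab end x 29.977088677798328 y [-10.48791631  11.07762202]
```

View pics/o_side.png

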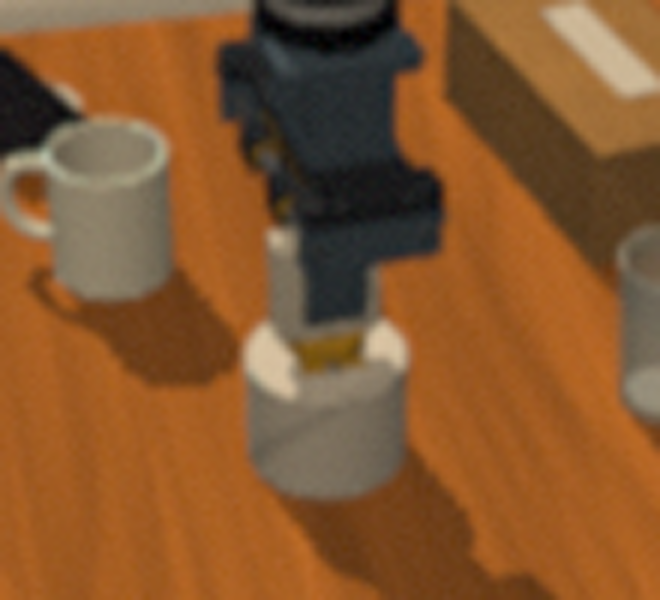

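```bash
python3 -m jog '[[0.02,0,0,0.002,0,0,0],[0.02,0,0,0.002,0,0,0],[0.02,0,0,0.002,0,0,0],[0.02,0,0,0,0,0,0]]' 50;python3 -m jog '[[0.02,0,0,0.001,0,0,0],[0.02,0,0,0,0,0,0]]'
```

```text
time_s: 18.02
ee_pos: [564.3, 228.4, 288.1]
ee_rot: [180.0, 0.0, -174.3]
force: [-1.3, -0.5, 6.6]
gripper_width: 24.0
time_s: 18.27
ee_pos: [564.3, 228.5, 287.3]
ee_rot: [180.0, 0.0, -174.3]
force: [-2.0, -0.6, 6.9]
gripper_width: 23.9
```

```bash
python3 -m jog '[[0.02,0,0,0.001,0,0,0],[0.02,0,0,0,0,0,0]]';python3 -m jog '[[0.02,0,0,0.001,0,0,0],[0.02,0,0,0,0,0,0]]'
```

```text
time_s: 18.52
ee_pos: [564.2, 228.5, 287.2]
ee_rot: [180.0, 0.0, -174.3]
force: [-2.7, -1.5, 11.7]
gripper_width: 23.5
time_s: 18.77
ee_pos: [564.1, 228.4, 287.1]
ee_rot: [180.0, 0.1, -174.3]
force: [-4.8, -2.1, 16.1]
gripper_width: 24.1
```

```bash
python3 m.py p
python3 - <<'E'
from h import *
f=dict(np.load("/tmp/p_side.npz"));W=cloud(f)
summ("S globe",rect(W,(575,-220),35,80,140)[0])
summ("S candle",rect(W,(585,-131),30,90,140)[0])
summ("S slab",rect(W,(564,227),45,84,160)[0])
cv2.imwrite("pics/p_sidefull.png",f["color"])
f=dict(np.load("/tmp/p_top.npz"));W=cloud(f)
summ("T globe",rect(W,(575,-220),40,80,140)[0])
for n,c,r,a,b in [("mug",(465,450),60,30,110),("cream",(385,41),45,30,60),("case",(359,-211),100,20,60),("spray",(743,-166),30,60,140),("tumb",(780,240),50,40,120)]: summ(n,rect(W,c,r,a,b)[0])
E
```

```text
18.825 tcp [564.2 228.4 287.2] [ 1.800e+02  1.000e-01 -1.743e+02] F [-4.7 -2.3 15.9] T [-0.39  1.08 -0.  ] 23.981867439000528
lamp tool [-0.79008676  0.51400188] 0.09929326688939953
collar 203 [  9.2 -20.2 203.9] [ 18.5  20.2 216.2] 206.0
collar c [-1.40137508  0.36073347] 0.5033880290152789
slab end x 29.997592668842007 y [-10.59111919  11.01496831]
S globe 415 mean [ 570.4 -231.3  107. ] rect [ 572.5 -223.8] [52.1 51.5] 24.1 circ 573.2 -221.6 28.0 z [ 82.7 110.1 120.2]
S candle 192 mean [ 581.7 -138.   117.9] rect [ 583.3 -132.6] [30.3 31.5] 70.4 circ 584.3 -131.5 17.0 z [ 91.9 121.4 133.1]
S slab 224 mean [554.6 212.7 113.1] rect [557.5 213.8] [31.7 60.3] 76.0 circ 559.9 223.7 30.6 z [ 85.6 112.1 145.1]
T globe 361 mean [ 572.8 -218.1  113.1] rect [ 574.1 -220.5] [54.4 52.2] 8.5 circ 574.2 -221.6 27.9 z [ 87.2 115.3 123. ]
mug 466 mean [461.3 437.3  65.5] rect [461.3 441.6] [75.7 93.7] 32.3 circ 452.7 438.9 51.6 z [31.6 69.4 88.7]
cream 290 mean [384.4  35.6  45.5] rect [384.4  35.7] [49.9 50. ] 0.4 circ 384.5 35.6 26.2 z [40.2 45.4 51.2]
case 1269 mean [ 357.7 -211.4   34.1] rect [ 356.9 -213.4] [ 66. 155.] 62.6 circ 356.8 -213.5 79.6 z [23.2 34.6 41.3]
spray 209 mean [ 745.7 -169.1   92.1] rect [ 747.2 -170.2] [41.9 34.8] 56.0 circ 750.1 -172.9 21.9 z [ 65.5  85.6 124.2]
tumb 354 mean [773.3 237.9  80.5] rect [769.4 235.3] [66.4 65.8] 73.7 circ 769.9 235.1 34.2 z [ 42.7  85.7 103.7]
```

View pics/p_side.png

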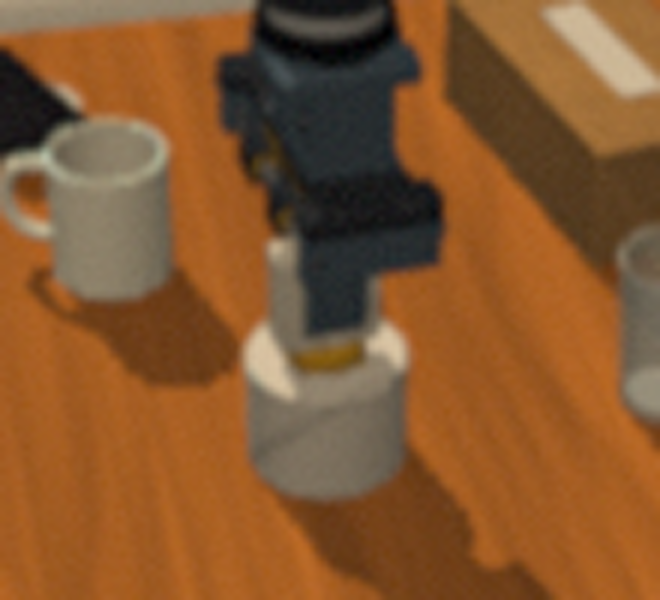

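View pics/p.png

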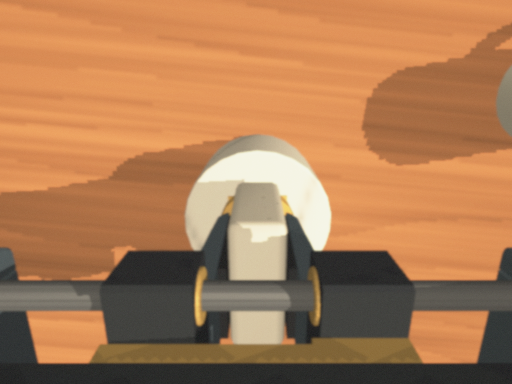

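View pics/p_sidefull.png

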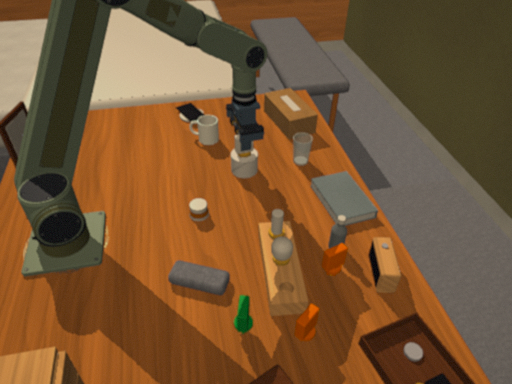

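```bash
python3 -m jog '[[0.02,0,0,0.0005,0,0,0],[0.02,0,0,0,0,0,0],[0.02,0,0,0,0,0,0],[0.02,0,0,0,0,0,0]]'; python3 -c "
from workcell import ticket
print(ticket.job_done())"
```

```text
time_s: 19.42
ee_pos: [564.1, 228.4, 287.1]
ee_rot: [180.0, 0.1, -174.3]
force: [-5.6, -1.8, 17.9]
gripper_width: 24.3
the job is handed in; nothing more can be done
None
```

I fitted the slab head to the lamp foot and handed the job in at about 19.4 s, with the arm still gripping it and pressing it down. No verdict was reported, and I couldn't read the contact joint directly.

**Globe head:** It stands released in the middle well, with its top at about 120 mm, the height expected when fully down. The side and top cameras place it within about 2–3 mm of the spot where I released it.

**Slab head:** It went into the socket without jamming and hit a hard stop with the flange at 287.1 mm; 287.2 mm was expected for home. The upward force at hand-in was about 18 N, well above the spring's 9 N. The top of the slab measured about 145 mm, which matches a flush collar. In the wrist picture it was centred to about 1 mm, with no visible tilt. Before I lowered it, the tool was within about 1° of the socket's axes.

**Other things on the table:** The cream jar, spectacles case, spray bottle and tumbler were all within about 2 mm of where they started. The mug's measured middle was too, though the circle fit around mug and handle shifted by about 3 mm. The candle's last side view matches its starting position to about 1 mm.

**Disagreements:** The wrist camera and the two fixed cameras differed by 3–5 mm in horizontal position, so I aimed between them. About 6 N of sideways force remained at the end.

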